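# Zero the dial gauge and draw the index pin

## Task

First turn the knurled bezel of the dial gauge until the red zero mark of its dial lies under the needle, then let go of it, with the index pin still seated. Then pull the red knob of the sprung index plunger straight up, fully back, so that the pin is clear of its hole, and finish while holding it there so that I can turn the plate myself. Do not let the pin snap back, and leave the plate at its station, the zero as set and everything else on the desk where it is.

Things in the scene. Friction and masses are not known exactly. Their poses are not given: they have to be found in the camera images.
- fixture: Indexing inspection fixture, fixed: grey base plate 180 (x) x 300 (y) x 22 mm on the desk. Origin: centre of its underside. Along its own y, at x = 0: gauge column (20 mm dia, 169 mm high) at +115 mm, dial gauge axis +11, rotary axis -25, plunger axis -89. Tops above the desk: column clamp (34 x 36 mm) 134 mm; clamp arm from gauge to column (13 mm wide) 129 mm.
- bezel_center (a point): On the gauge's axis, 162 mm above the desk, at grip height on the bezel. The dial faces up. Knurled bezel 60 mm dia, from 156 to 170 mm above the desk; under it the fixed gauge body, 54 mm dia, down to 135 mm. Bezel and white dial card turn together about the vertical with light friction (0.05 N m) and stay where left. Grip across the diameter from above, any yaw.
- zero_mark (a point): The red zero mark on the white dial card, 21 mm from the gauge axis; turns with the bezel (a red patch on the rim shows it too). 50 divisions make a full turn of the dial.
- needle_tip (a point): Tip of the black needle, 21 mm from the gauge axis, under no load from the robot; stays where it stands.
- bezel (a joint): Angle of the bezel (rad), grows counter-clockwise seen from above; at 0 the zero mark points along the fixture's +x. Starts 0.45 to 1.4 rad counter-clockwise of the needle.
- needle (a joint): Angle of the needle (rad), same zero and sense as the bezel: the gauge reads zero when bezel and needle angles are equal. It keeps its value.
- knob_center (a point): Centre of the red pull knob of the index plunger: upright cylinder 26 mm dia, 26 mm tall, 110 to 136 mm above the desk when seated. Below it a 15 mm sleeve and a 22 mm nut stand on a steel bracket arm (34 mm wide along the fixture's x, top at 94 mm, running along the fixture's -y). Best gripped from above with the fingers closing along the fixture's x.
- index_plunger (a joint): Lift of the plunger (m): 0 seated, 0.012 fully back against its stop. A spring always pushes it down, about 8 N seated and 13 N fully back; it has no lock-out. The 8 mm pin reaches 8 mm into its hole in the index plate.
- index_plate (a joint): Angle of the steel index plate (rad), 0 at its station, grows counter-clockwise from above. Locked by the pin; free with light friction (0.12 N m) once the pin is out. Plate 150 mm dia, top 70 mm above the desk; on it an aluminium flange 96 mm dia, top at 84 mm, with a hub nut and stud (22 mm across) up to 106 mm.
- spare_ring: Bystander: aluminium ring 72 mm in diameter, 18 mm tall, lying just in front of the fixture's base (robot side). Origin: centre of the underside.
- screwdriver: Bystander: screwdriver 160 mm long, yellow handle, lying just in front of the fixture's base. Origin under the middle of its length.
- gauge_block: Bystander: steel gauge block 25 x 35 x 12 mm lying on the fixture's base plate. Origin: centre of the underside.
- caliper: Bystander: digital caliper 220 mm long, 11 mm thick, lying just beyond the fixture's base (far side from the robot). Origin: underside of the middle of its beam.
- phone: Bystander: black phone 155 x 74 x 8 mm lying on the open notebook to the robot's right. Origin: centre of the underside.
- pen: Bystander: white pen 115 mm long lying on the notebook. Origin: underside of its middle.
- cup: Bystander: clear plastic cup 84 mm across, 115 mm tall, with a white straw to 180 mm, to the robot's left. Origin: centre of the underside.
- calculator: Bystander: grey calculator 155 x 80 x 14 mm to the robot's left. Origin: centre of the underside.

How it is judged:
By the outcome, as a careful person would: the job done as asked, in the order asked, and still so for the second after the job is handed in, while the arm keeps its last pose, push and grip.
It also fails if it takes over 42 s, if anything falls off the work surface, if the arm or the gripper's body presses on something with over 40 N, if the wrist force passes 120 N, or if a joint passes its speed limit or range.

## Robot

A 6-joint arm with a two-finger parallel gripper is mounted at the origin on the work surface. World frame = base frame: x ahead of the robot, y to its left, z up, the work surface at z = 0. Lengths are in mm, angles in degrees, forces in N, time in s.
With the tool pointing down it reaches from about 350 to 975 mm from the base axis. Payload 4.9 kg.
Tool frame: the origin (TCP) lies midway between the tips of the shut fingers; the grasp point (between the pads) lies 19 mm behind it; x points along the fingers, z is the direction in which the jaws open and shut, and the axes are right-handed (so a half turn about x gives the same grasp; the last joint's range is limited). The gripper opens to 85 mm and grips with 20 to 120 N. Pads are 22 mm wide; open, the fingers measure 114 mm over their backs; the gripper's body (76 mm by 85 mm) begins 54 mm behind the grasp point. The pads swing forward as they close: fully open they stand 13 mm farther back than shut.
Start: joints at [-81.818, 3.019, 92.412, -0, 84.569, -6.818], TCP at [161.758, -603.685, 231.304] pointing down, gripper open.
Joint ranges: [-172.51, 172.51], [-57.92, 126.97], [3.15, 148.05], [-58.71, 238.71], [5.1, 150.11], [-179.66, 179.66]. Speed limits (degrees/s): [147.25, 147.25, 180, 180, 180, 180].

## Interface

Orientations are given as a 3x3 rotation matrix whose columns are the frame's x, y, z axes.
In Python, from workcell import arm gives the robot as it stands. The module is installed in compiled form; this text tells all that it offers.
- The arm moves only by the shell command python3 -m handwheel 'ROWS' [FORCE]. ROWS is text: rows parted by semicolons, each of 7 numbers parted by spaces: the shift along the tool's x, y, z in m, then the turn, a rotation vector about the tool's x, y, z in rad, then the closure, from 0 (fully open) to 1 (shut). In form: tx ty tz rx ry rz grip; .... A call has 1 to 10 rows; each row is the pose to reach, as a shift and turn from the pose commanded when the call began, along the tool's axes at that moment; what a row does not reach only later rows make up. A row lasts 1/8 s, in which the tool goes at most 62.5 mm and 10.7 degrees, less where a joint would pass 70% of its speed; a pose out of reach is approached as far as the arm can. A call with a gripper value outside its range is refused whole. The fingers move at their own pace and stop on an object; FORCE is the grip in N (left out, the last holds). Time passes only in rows, so rows that repeat a pose let the fingers close. It gives the time, the measured TCP pose, the force and the opening at its end, in the units of the state.
- arm.get_state(): the state, without advancing time (a new reading comes with each control period).
- arm.snapshot(name): name is "scene" or "top" or "wrist"; returns the picture (480x640x3 uint8, red, green, blue); there is no depth.
- arm.camera_model(name): a dict with "fx", "fy", "cx", "cy" (pixels), "k1" (the pictures are not rectified: a ray, as slopes to the right and down, at radius r is drawn at 1 + k1 r^2 times it, then the intrinsics apply), "world_from_camera" (4x4, takes a point from camera to world coordinates). Camera axes: x right, y up, looking along -z (the intrinsics and any distortion apply to the point x, -y, -z); pixel columns grow to the right and rows downward; lengths in mm; the calibration is good to about 2 mm. A picture is of the moment at which its call begins: read the wrist's pose just before it. camera_model takes no time and is no camera call; for the wrist camera it gives the pose at the moment of the call.
- arm.close_job(): hands the job in, once; it reports no verdict.
Trained networks look in the newest picture that a camera, given by its name, has taken for a name from the list of things; names that differ only in an ending like _2 or _b are one class to them, and where a whole thing is asked for, a point or a joint stands for the part that bears it (a point fixed in the world has none). Each returns a list of dicts, best first, with "confidence" (0 to 1); they miss things now and then, are a little off and sometimes report something else, mostly with a low value. They report only what shows in the picture. A call takes as long as a camera call.
- arm.cut_out(camera, target): "mask" (480x640 bool, what is visible of it) and "centre" ([column, row] in pixels, amid what is visible of it).
- arm.mark_of(camera, target): "centre" ([column, row] in pixels: a listed point, or the origin of a listed thing).
The state is a dict: "t": time; "joint_positions": joint angles; "qvel": joint speeds; "effort": joint torques, N m; "tcp_pos": TCP position; "tool_rot": TCP orientation; "contact_force": force on the tool from outside, world axes, zero at the start; "ft_torque": the same for the moment, N m; "opening": opening from 0.0 (shut) to 1.0 (fully open).
Only numpy, scipy, OpenCV 4.12 (cv2) and the standard library are available. Lean on these libraries where they do the work, as an engineer would, in place of code of your own. Each camera call takes 0.05 s, during which the arm holds its last target. There are 200 camera calls.

## Working session

There is one attempt and no reset: what is moved stays moved. The work goes in short steps, Python scripts to look and compute and a shell command to move; the robot and the scene stay as the last step left them, time stands still between calls to the robot, and variables do not carry over. Pictures are saved under pics/ and viewed, about 8 in all and at most 12, crops included, and the job is handed in when it is done.

```bash
mkdir -p pics; cat > h.py <<'E'
import numpy as np, cv2
from workcell import arm
def ray(cam,px):
    m=arm.camera_model(cam); d=np.array([(px[0]-m['cx'])/m['fx'],(px[1]-m['cy'])/m['fy']])
    s=d.copy()
    for _ in range(20): s=d/(1+m['k1']*(s@s))
    T=np.array(m['world_from_camera']); return T[:3,3],T[:3,:3]@np.array([s[0],-s[1],-1.])
def at(cam,px,z):
    o,d=ray(cam,px); return o+d*(z-o[2])/d[2]
def proj(cam,p):
    m=arm.camera_model(cam); T=np.array(m['world_from_camera']); c=T[:3,:3].T@(np.array(p)-T[:3,3])
    s=np.array([c[0],-c[1]])/-c[2]; s=s*(1+m['k1']*(s@s)); return np.array([s[0]*m['fx']+m['cx'],s[1]*m['fy']+m['cy']])
def save(im,n): cv2.imwrite('pics/'+n,cv2.cvtColor(im,cv2.COLOR_RGB2BGR))
E
python3 - <<'E'
from h import *
np.set_printoptions(precision=1,suppress=True)
Z=dict(bezel_center=162,zero_mark=168,needle_tip=168,knob_center=123,fixture=0)
for c in ('top','scene'):
    im=arm.snapshot(c); save(im,c+'0.png')
    for n,z in Z.items():
        for r in arm.mark_of(c,n)[:2]: print(c,n,r['confidence'],np.array(r['centre']),at(c,r['centre'],z))
s=arm.get_state();print(s['t'],s['tool_rot'],s['contact_force'])
E
```

```text
top bezel_center 0.53 [300.3 227.4] [558.    9.8 162. ]
top zero_mark 0.62 [289.3 222. ] [572.7  41.5 168. ]
top knob_center 0.45 [327.7 218.2] [594.6 -70.2 123. ]
top fixture 0.77 [303.4 235.9] [566.6   6.2   0. ]
scene bezel_center 0.76 [343.1 218. ] [556.6  23.7 162. ]
scene zero_mark 0.74 [350.3 220.2] [573.4  36.6 168. ]
scene zero_mark 0.44 [308.9 248.2] [624.9 -88.  168. ]
scene knob_center 0.61 [311.8 249.5] [599.8 -73.1 123. ]
scene fixture 0.71 [339.6 258.3] [567.8  17.9   0. ]
0.6 [[-0.   1.   0.3]
 [-0.   0.3 -1. ]
 [-1.  -0.   0. ]] [ 0.4 -0.2 -0.8]
```

```bash
python3 - <<'E'
import cv2
a=cv2.imread('pics/top0.png');b=cv2.imread('pics/scene0.png')
cv2.imwrite('pics/v1.png',cv2.vconcat([cv2.resize(a[150:310,200:420],(800,582))])) 
cv2.imwrite('pics/v2.png',cv2.resize(b[150:330,220:460],(800,600)))
E
python3 - <<'E'
from h import *
s=arm.get_state();print(s['tool_rot']);m=arm.camera_model('wrist');print(m)
E
```

```text
[[-1.62347839e-05  9.65941743e-01  2.58759636e-01]
 [-2.12990446e-05  2.58759636e-01 -9.65941743e-01]
 [-1.00000000e+00 -2.11931885e-05  1.63727295e-05]]
{'fx': 367.19790649131033, 'fy': 367.19790649131033, 'cx': 319.4516179618791, 'cy': 243.34473448279692, 'k1': -0.0047772180741949295, 'world_from_camera': array([[ 2.59311377e-01,  9.15691405e-01,  3.07029089e-01,
         2.40953903e+02],
       [-9.65793767e-01,  2.45826122e-01,  8.25343463e-02,
        -5.82855657e+02],
       [ 1.00221443e-04, -3.17928875e-01,  9.48114561e-01,
         3.74965257e+02],
       [ 0.00000000e+00,  0.00000000e+00,  0.00000000e+00,
         1.00000000e+00]])}
```

View pics/v1.png

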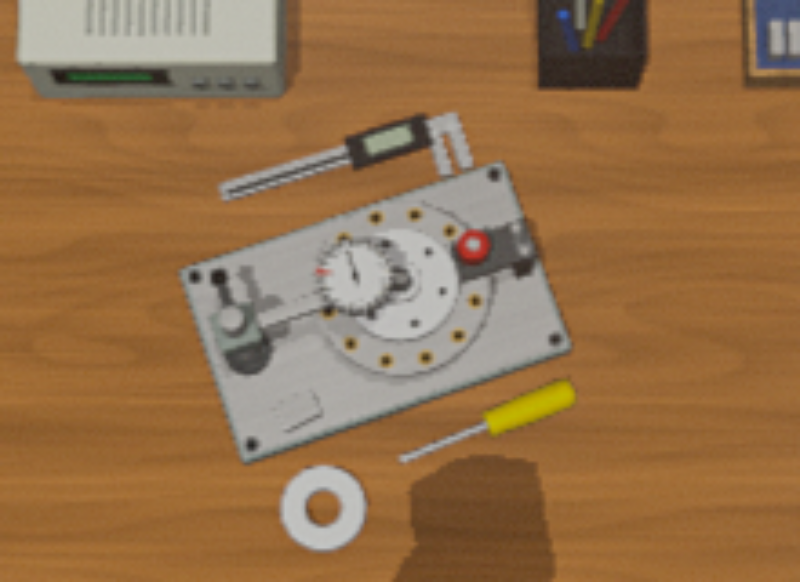

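View pics/v2.png

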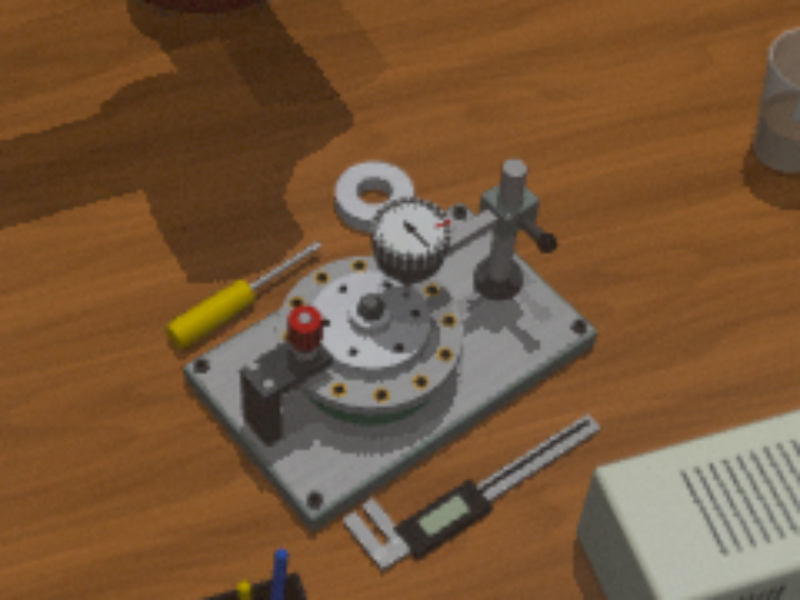

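Top view: the fixture is yawed about +18°, with the gauge at v1 (357,275), the knob at (475,245), the column at (235,325), and the zero mark to the left of the needle. I'll move the wrist over the gauge first to look closely.

```bash
python3 -m handwheel '-0.039 0.045 -0.042 0 0 0 0; -0.039 0.09 -0.083 0 0 0 0; -0.039 0.135 -0.125 0 0 0 0; -0.039 0.18 -0.166 0 0 0 0; -0.039 0.225 -0.208 0 0 0 0; -0.039 0.27 -0.249 0 0 0 0; -0.039 0.315 -0.29 0 0 0 0; -0.039 0.36 -0.332 0 0 0 0; -0.039 0.405 -0.373 0 0 0 0; -0.039 0.405 -0.373 0 0 0 0' 40; python3 -c "
from h import *
print(arm.get_state()['tcp_pos'])"
```

```text
t: 1.85
tcp_pos: [457.8, -135.1, 270.5]
tool_rot: [[0.0, 0.964, 0.266], [0.001, 0.266, -0.964], [-1.0, 0.001, -0.0]]
contact_force: [0.1, -1.2, 0.7]
opening: 0.996
[ 457.78421311 -135.14894338  270.48038936]
```

```bash
python3 -m handwheel '0 0.046 -0.041 0 0 0 0; 0 0.092 -0.083 0 0 0 0; 0 0.137 -0.124 0 0 0 0; 0 0.137 -0.124 0 0 0 0; 0 0.137 -0.124 0 0 0 0'; python3 - <<'E'
from h import *
np.set_printoptions(precision=1,suppress=True)
im=arm.snapshot('wrist'); save(im,'w1.png')
P={}
for n,z in dict(bezel_center=162,zero_mark=168,needle_tip=168,knob_center=123).items():
    for r in arm.mark_of('wrist',n)[:2]: print(n,r['confidence'],np.array(r['centre']),at('wrist',r['centre'],z))
s=arm.get_state();print(s['t'],s['tcp_pos'],s['joint_positions'])
cv2.imwrite('pics/w1v.png',cv2.resize(cv2.imread('pics/w1.png'),(800,600)))
E
```

```text
t: 2.48
tcp_pos: [556.5, 15.8, 270.1]
tool_rot: [[-0.001, 0.966, 0.258], [-0.001, 0.258, -0.966], [-1.0, -0.001, 0.0]]
contact_force: [-0.3, 0.1, -0.8]
opening: 1.001
bezel_center 0.84 [312.2 233.6] [559.6  21.  162. ]
zero_mark 0.61 [286.9 224.4] [563.4  40.  168. ]
needle_tip 0.71 [315.9 209.1] [579.1  23.4 168. ]
knob_center 0.68 [440.9 210.1] [594.2 -77.1 123. ]
2.725 [556.3  15.4 270.5] [-6.1 -7.5 98.9 -0.  88.6 69. ]
```

View pics/w1v.png

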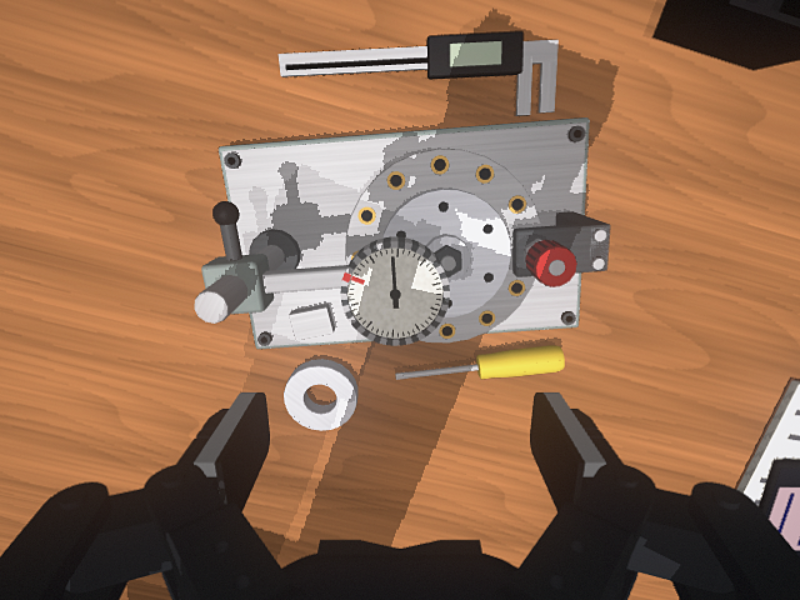

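Wrist view: the gauge centre is at (396,295), needle tip (393,257), red zero mark (355,280), and the knob at (550,263). The networks agree with this. Next I'll measure the angles by unwarping the dial.

```bash
cat >> h.py <<'E'
def dial(im,c,z=168.,N=600,cam='wrist'):
    """metric top view: 10 px/mm, 60x60mm around c; column=-y world,row=-x world"""
    k=N/64; u,v=np.meshgrid(np.arange(N),np.arange(N)); X=c[0]-(v-N/2)/k; Y=c[1]-(u-N/2)/k
    m=arm.camera_model(cam); T=np.array(m['world_from_camera'])
    P=(np.stack([X,Y,np.full_like(X,z)],-1)-T[:3,3])@T[:3,:3]
    s=np.stack([P[...,0],-P[...,1]],-1)/-P[...,2:]; s=s*(1+m['k1']*(s**2).sum(-1,keepdims=True))
    return cv2.remap(im,(s[...,0]*m['fx']+m['cx']).astype(np.float32),(s[...,1]*m['fy']+m['cy']).astype(np.float32),cv2.INTER_CUBIC)
def angs(d,c=None):
    N=d.shape[0];k=N/64; c=(N/2,N/2) if c is None else c
    u,v=np.meshgrid(np.arange(N),np.arange(N)); x=-(v-c[1])/k; y=-(u-c[0])/k; r=np.hypot(x,y); a=np.arctan2(y,x)
    f=d.astype(int); red=(f[...,0]>110)&(f[...,0]>1.8*f[...,1])&(f[...,0]>1.8*f[...,2])&(r<24)&(r>14)
    dk=(f.max(-1)<70)&(r<18)&(r>7)
    g=lambda m:(np.degrees(np.angle(np.exp(1j*a[m]).mean())) if m.any() else None,int(m.sum()))
    return g(red),g(dk)
E
python3 - <<'E'
from h import *
im=arm.snapshot('wrist')
d=dial(im,(560,21)); save(d,'d1.png'); print(angs(d))
print(at('wrist',arm.mark_of('wrist','bezel_center')[0]['centre'],162))
r=arm.cut_out('wrist','knob_center')[0];print('knob',r['centre'],at('wrist',r['centre'],130))
E
```

```text
((np.float64(79.1148716230117), 1244), (np.float64(6.280503120373732), 1468))
[562.44571132  20.15450395 162.        ]
knob [442.4, 208.3] [597.09068803 -74.3360565  130.        ]
```

View pics/d1.png

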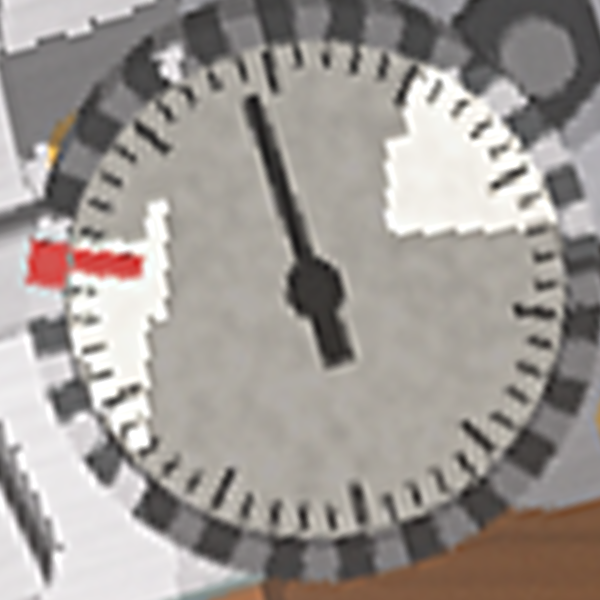

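Dial centre is about (561.4, 19.3), the needle about 18.5° and the zero about 84.7° in world yaw, so the bezel needs about 66° clockwise. I'm descending over it, still open.

```bash
python3 -m handwheel '0.03 0.006 -0.0025 0 0 0 0; 0.07 0.006 -0.0025 0 0 0 0; 0.1 0.006 -0.0025 0 0 0 0; 0.12 0.006 -0.0025 0 0 0 0; 0.133 0.006 -0.0025 0 0 0 0; 0.133 0.006 -0.0025 0 0 0 0; 0.133 0.006 -0.0025 0 0 0 0' 25; python3 - <<'E'
from h import *
im=arm.snapshot('wrist'); save(im,'w2.png')
E
```

```text
t: 3.75
tcp_pos: [562.7, 20.5, 138.7]
tool_rot: [[0.002, 0.966, 0.259], [-0.0, 0.259, -0.966], [-1.0, 0.002, 0.001]]
contact_force: [-0.1, -0.4, 1.5]
opening: 1.0
```

View pics/w2.png

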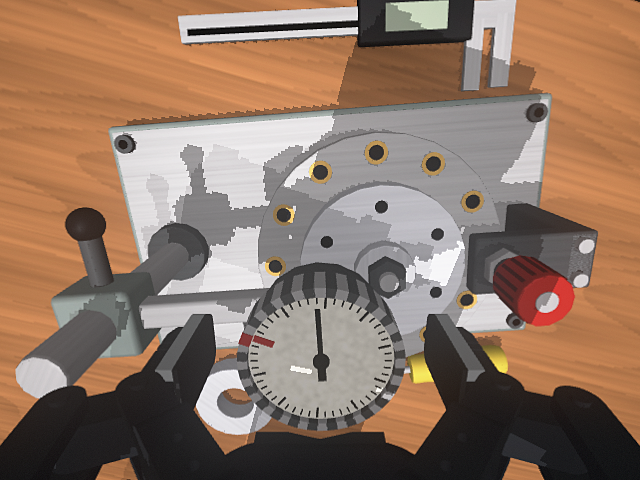

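The gauge sits midway between the pads (inner edges 212 and 427, dial 321). Closing now.

```bash
python3 -m handwheel '0 0 0 0 0 0 0.6; 0 0 0 0 0 0 0.6; 0 0 0 0 0 0 0.6; 0 0 0 0 0 0 0.6; 0 0 0 0 0 0 0.6; 0 0 0 0 0 0 0.6' 25; python3 - <<'E'
from h import *
im=arm.snapshot('wrist'); d=dial(im,(561.4,19.3)); save(d,'d2.png'); print(angs(d), arm.get_state()['contact_force'])
E
```

```text
t: 4.55
tcp_pos: [562.5, 20.0, 138.5]
tool_rot: [[0.002, 0.966, 0.259], [-0.001, 0.259, -0.966], [-1.0, 0.001, 0.002]]
contact_force: [-0.7, -4.0, 6.0]
opening: 0.695
((np.float64(84.22589510180485), 1179), (np.float64(19.133231661726928), 2147)) [-0.01130578 -3.96220707  6.32211747]
```

```bash
python3 -m handwheel '0 0 0 0.14 0 0 0.6; 0 0 0 0.29 0 0 0.6; 0 0 0 0.44 0 0 0.6; 0 0 0 0.59 0 0 0.6; 0 0 0 0.74 0 0 0.6; 0 0 0 0.89 0 0 0.6; 0 0 0 1.03 0 0 0.6; 0 0 0 1.13 0 0 0.6; 0 0 0 1.13 0 0 0.6; 0 0 0 1.13 0 0 0.6'; python3 - <<'E'
from h import *
im=arm.snapshot('wrist'); save(im,'w3.png'); d=dial(im,(561.4,19.3)); save(d,'d3.png'); print(angs(d), arm.get_state()['contact_force'])
E
```

```text
t: 5.85
tcp_pos: [562.1, 18.9, 138.5]
tool_rot: [[0.0, 0.646, -0.764], [-0.004, -0.764, -0.646], [-1.0, 0.003, 0.002]]
contact_force: [-2.4, -7.7, 5.8]
opening: 0.693
((np.float64(19.43735932795881), 607), (np.float64(27.529938899965888), 2327)) [-1.99588234 -7.00273008  5.85979891]
```

View pics/d3.png

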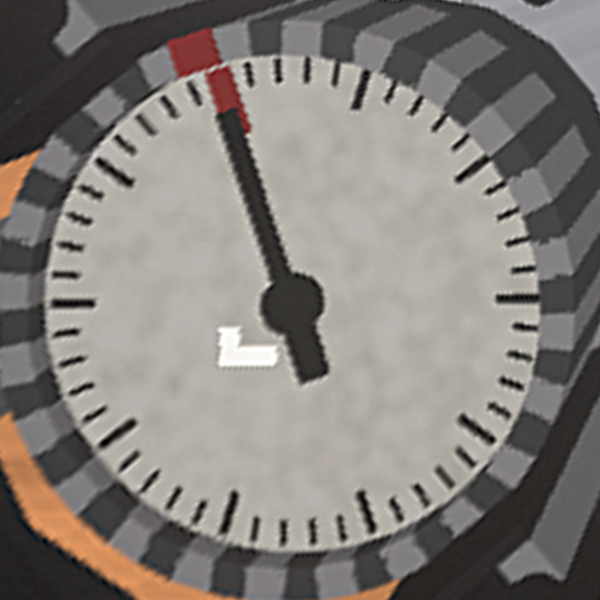

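Red mark at (215–250, 65–130) lies under the needle tip at (228,110). I'll fit both angles properly before letting go.

```bash
cat > fit.py <<'E'
from h import *
from scipy.optimize import minimize
def fit(d,c0=(296,301),near=18.5):
    k=d.shape[0]/64; g=cv2.GaussianBlur(cv2.cvtColor(d,cv2.COLOR_RGB2GRAY),(0,0),1.5).astype(np.float32)
    ang=np.radians(36*np.arange(1,10)); r=np.linspace(19.5,23.5,20)*k
    def cost(p):
        a=np.radians(p[2])+ang[:,None]; X=(p[0]-r*np.sin(a)).astype(np.float32); Y=(p[1]-r*np.cos(a)).astype(np.float32)
        return float(cv2.remap(g,X,Y,cv2.INTER_LINEAR).mean())
    cand=[minimize(cost,[c0[0]+i,c0[1]+j,near+t],method='Nelder-Mead',options=dict(initial_simplex=[[c0[0]+i,c0[1]+j,near+t],[c0[0]+i+4,c0[1]+j,near+t],[c0[0]+i,c0[1]+j+4,near+t],[c0[0]+i,c0[1]+j,near+t+1.5]])) for i in(-4,4) for j in (-4,4) for t in(-2,0,2)]
    b=min(cand,key=lambda q:q.fun)
    n,l,st,_=cv2.connectedComponentsWithStats((g<75).astype(np.uint8)); 
    lab=l[int(b.x[1])-8:int(b.x[1])+18,int(b.x[0])-12:int(b.x[0])+12]; i=np.bincount(lab[lab>0]).argmax()
    v,u=np.where((l==i)&(np.hypot(*(np.indices(l.shape)-np.array([b.x[1],b.x[0]])[:,None,None]))<180)); 
    vx,vy,_,_=cv2.fitLine(np.stack([u,v],1).astype(np.float32),cv2.DIST_L2,0,.01,.01).ravel()
    na=np.degrees(np.arctan2(-vx,-vy)); na=na if abs(na)<90 else na-180*np.sign(na)
    return 'card',b.x.round(2),round(b.fun,1),'needle',round(float(na),2),len(u)
E
python3 - <<'E'
from fit import *
print(fit(cv2.cvtColor(cv2.imread('pics/d3.png'),cv2.COLOR_BGR2RGB)))
d=dial(arm.snapshot('wrist'),(561.4,19.3)); print(fit(d))
E
```

```text
('card', array([295.14, 300.5 ,  18.69]), np.float64(97.3), 'needle', 18.62, 7159)
('card', array([295.1 , 300.53,  18.69]), np.float64(97.3), 'needle', 18.63, 7159)
```

Agreement is within 0.1°. Letting go, then rising and rechecking.

```bash
python3 -m handwheel '0 0 0 0 0 0 0.2; 0 0 0 0 0 0 0; 0 0 0 0 0 0 0; 0 0 0 0 0 0 0; 0 0 0 0 0 0 0; -0.02 0 0 0 0 0 0; -0.06 0 0 0 0 0 0; -0.1 0 0 0 0 0 0; -0.1 0 0 0 0 0 0; -0.1 0 0 0 0 0 0'; python3 - <<'E'
from fit import *
im=arm.snapshot('wrist'); save(im,'w4.png'); d=dial(im,(561.4,19.3)); save(d,'d4.png'); print(fit(d),fit(d,(310,290)))
for n in('knob_center','bezel_center'):
  for r in arm.mark_of('wrist',n)[:1]: print(n,r['confidence'],r['centre'],at('wrist',r['centre'],123 if n[0]=='k' else 162))
r=arm.cut_out('wrist','knob_center')[0]; print(r['centre'],at('wrist',r['centre'],128))
s=arm.get_state();print(s['tcp_pos'],s['joint_positions'])
cv2.imwrite('pics/v4.png',cv2.hconcat([cv2.imread('pics/w4.png')[:400,:], ]))
E
```

```text
t: 7.2
tcp_pos: [561.9, 20.6, 238.1]
tool_rot: [[0.001, 0.646, -0.763], [-0.0, -0.763, -0.646], [-1.0, 0.001, -0.001]]
contact_force: [-0.1, -0.2, -0.4]
opening: 0.999
('card', array([300.63, 303.87,  18.62]), np.float64(111.0), 'needle', 18.57, 5858) ('card', array([300.62, 303.95,  18.61]), np.float64(111.0), 'needle', 18.57, 5858)
knob_center 0.95 [377.6, 100.7] [592.81583203 -75.85244774 123.        ]
bezel_center 0.55 [319.6, 252.5] [562.76173496  18.20869188 162.        ]
[379.3, 101.2] [592.14274262 -75.62581948 128.        ]
[561.06452342  20.68086074 235.82366643] [-5.48377140e+00 -5.70111753e+00  1.00555452e+02  7.55771658e-04
  8.52964072e+01  1.34262857e+02]
```

View pics/w4.png

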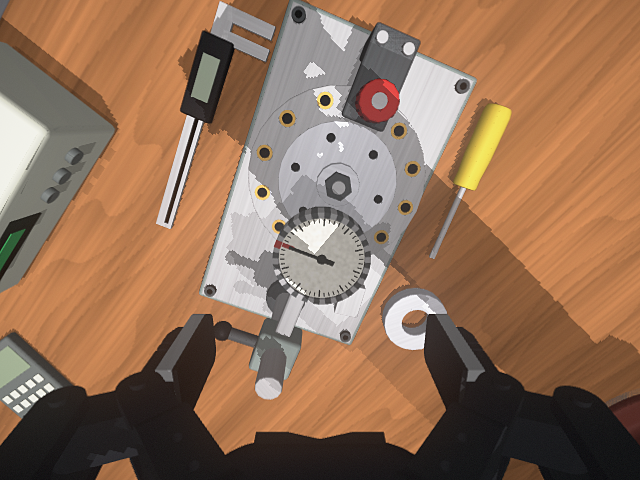

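Zero is set and the dial released (card 18.62°, needle 18.57°), and the index holes look unmoved. The knob is at pixel (379,101), which gives (593, -76). Moving above it and aligning the jaws with the fixture's x.

```bash
python3 -m handwheel '0 0.03 0.013 0.1 0 0 0; 0 0.065 0.026 0.2 0 0 0; 0 0.0945 0.038 0.3 0 0 0; 0.02 0.0945 0.038 0.382 0 0 0; 0.04 0.0945 0.038 0.382 0 0 0; 0.04 0.0945 0.038 0.382 0 0 0; 0.04 0.0945 0.038 0.382 0 0 0' 60; python3 - <<'E'
from fit import *
im=arm.snapshot('wrist'); save(im,'w5.png')
for r in arm.mark_of('wrist','knob_center')[:1]: print(r['confidence'],r['centre'],at('wrist',r['centre'],123))
r=arm.cut_out('wrist','knob_center')[0]; print(r['centre'],at('wrist',r['centre'],128))
s=arm.get_state();print(s['tcp_pos'],s['tool_rot'],s['joint_positions'])
E
```

```text
t: 8.28
tcp_pos: [593.9, -75.7, 197.4]
tool_rot: [[-0.0, 0.316, -0.949], [0.0, -0.949, -0.316], [-1.0, -0.0, 0.0]]
contact_force: [0.6, -0.1, -0.0]
opening: 1.0
0.88 [320.9, 257.4] [593.47380939 -75.43984529 123.        ]
[321.2, 259.0] [593.61101275 -76.29636684 128.        ]
[594.41780478 -75.86946051 198.47222822] [[ 1.78882446e-03  3.15892887e-01 -9.48793172e-01]
 [-4.32734279e-04 -9.48794357e-01 -3.15894097e-01]
 [-9.99998306e-01  9.75654417e-04 -1.56052887e-03]] [-1.43872096e+01  7.47172993e-01  9.79079576e+01  1.46742553e-03
  8.12394310e+01  1.47197791e+02]
```

View pics/w5.png

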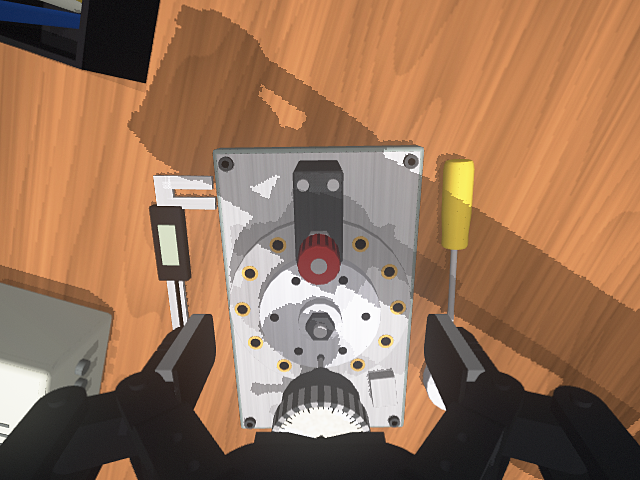

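```bash
python3 -m handwheel '0.03 0 0 0 0 0 0; 0.06 0 0 0 0 0 0; 0.08 0 0 0 0 0 0; 0.092 0 0 0 0 0 0; 0.092 0 0 0 0 0 0; 0.092 0 0 0 0 0 0' 60; python3 -m handwheel '0 0 0 0 0 0 0.5; 0 0 0 0 0 0 0.9; 0 0 0 0 0 0 0.9; 0 0 0 0 0 0 0.9; 0 0 0 0 0 0 0.9; 0 0 0 0 0 0 0.9; 0 0 0 0 0 0 0.9' 60
```

```text
t: 9.18
tcp_pos: [594.8, -76.3, 106.6]
tool_rot: [[0.002, 0.315, -0.949], [-0.001, -0.949, -0.315], [-1.0, 0.001, -0.002]]
contact_force: [0.2, 0.2, -0.1]
opening: 1.001
t: 10.05
tcp_pos: [594.6, -75.9, 105.9]
tool_rot: [[0.002, 0.315, -0.949], [0.0, -0.949, -0.315], [-1.0, 0.0, -0.002]]
contact_force: [3.4, 2.1, 1.4]
opening: 0.286
```

Gripped (opening about 24–26 mm). Pulling up.

```bash
python3 -m handwheel '-0.002 0 0 0 0 0 0.9; -0.004 0 0 0 0 0 0.9; -0.006 0 0 0 0 0 0.9; -0.006 0 0 0 0 0 0.9; -0.006 0 0 0 0 0 0.9' 80;python3 -m handwheel '-0.002 0 0 0 0 0 0.9; -0.004 0 0 0 0 0 0.9; -0.006 0 0 0 0 0 0.9; -0.006 0 0 0 0 0 0.9; -0.006 0 0 0 0 0 0.9' 80
```

```text
t: 10.68
tcp_pos: [594.5, -75.9, 109.3]
tool_rot: [[0.002, 0.315, -0.949], [0.0, -0.949, -0.315], [-1.0, 0.0, -0.002]]
contact_force: [9.9, 1.4, -10.4]
opening: 0.283
t: 11.3
tcp_pos: [594.5, -75.9, 114.7]
tool_rot: [[0.002, 0.315, -0.949], [0.0, -0.949, -0.315], [-1.0, 0.0, -0.002]]
contact_force: [12.9, 0.4, -12.9]
opening: 0.279
```

```bash
python3 -m handwheel '-0.0015 0 -0.0005 0 0 0 0.9; -0.0025 0 -0.001 0 0 0 0.9; -0.0035 0 -0.001 0 0 0 0.9; -0.0035 0 -0.001 0 0 0 0.9; -0.0035 0 -0.001 0 0 0 0.9' 80;python3 -m handwheel '-0.001 0 0 0 0 0 0.9;-0.001 0 0 0 0 0 0.9; -0.002 0 0 0 0 0 0.9; -0.002 0 0 0 0 0 0.9; -0.002 0 0 0 0 0 0.9' 80
```

```text
t: 11.92
tcp_pos: [594.5, -75.8, 117.4]
tool_rot: [[-0.0, 0.315, -0.949], [-0.0, -0.949, -0.315], [-1.0, 0.0, 0.0]]
contact_force: [11.2, -0.6, -13.0]
opening: 0.28
t: 12.55
tcp_pos: [594.5, -75.9, 118.1]
tool_rot: [[0.0, 0.315, -0.949], [-0.0, -0.949, -0.315], [-1.0, 0.0, -0.0]]
contact_force: [13.1, -0.1, -18.2]
opening: 0.279
```

Lift is 12.2 mm and the force jumps above the 13 N spring, so it's at the stop. I'll check by holding and looking.

```bash
python3 -m handwheel '-0.0005 0 -0.0005 0 0 0 0.9; -0.0005 0 -0.0005 0 0 0 0.9; -0.0005 0 -0.0005 0 0 0 0.9; -0.0005 0 -0.0005 0 0 0 0.9; -0.0005 0 -0.0005 0 0 0 0.9; -0.0005 0 -0.0005 0 0 0 0.9; -0.0005 0 -0.0005 0 0 0 0.9; -0.0005 0 -0.0005 0 0 0 0.9' 80; python3 - <<'E'
from fit import *
w=arm.snapshot('wrist'); save(w,'w6.png')
im=arm.snapshot('scene'); save(im,'s6.png'); t=arm.snapshot('top'); save(t,'t6.png')
a=cv2.imread('pics/w6.png'); b=cv2.resize(cv2.imread('pics/s6.png')[170:290,260:420],(640,480))
c=cv2.imread('pics/scene0.png')[170:290,260:420]
cv2.imwrite('pics/v6.png',np.vstack([np.hstack([cv2.resize(b,(400,300)),cv2.resize(c,(400,300))]),np.hstack([cv2.resize(a,(400,300)),cv2.resize(cv2.imread('pics/t6.png')[170:290,220:380],(400,300))])]))
s=arm.get_state();print(s['tcp_pos'],s['contact_force'],s['opening'],s['t'])
E
```

```text
t: 13.55
tcp_pos: [594.5, -75.8, 118.1]
tool_rot: [[-0.001, 0.315, -0.949], [-0.0, -0.949, -0.315], [-1.0, -0.0, 0.001]]
contact_force: [13.1, -2.2, -19.2]
opening: 0.283
[594.48539759 -75.81675889 118.09001794] [ 13.60012089  -1.35876474 -19.41421322] 0.28196898564963035 13.7
```

View pics/v6.png

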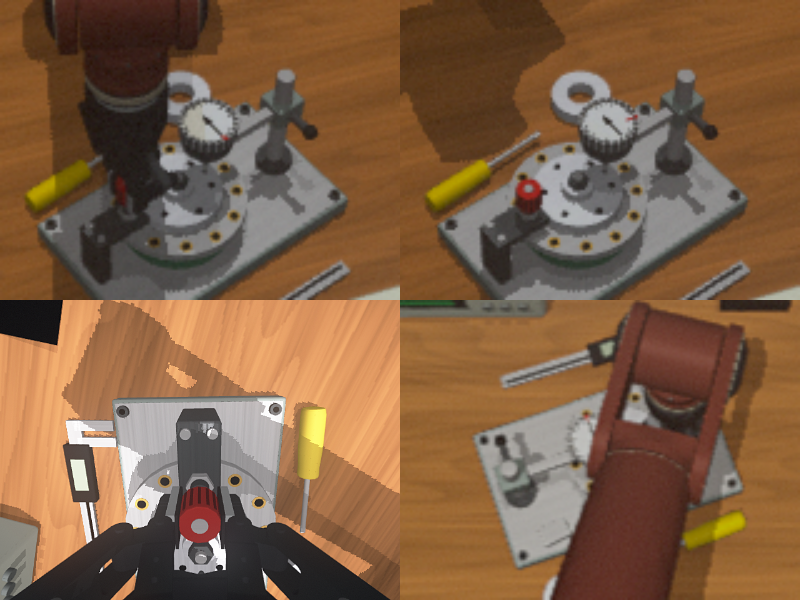

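Scene before and after: the plate's holes match ((158,240)/(187,246)/(213,237) in both), the red mark lies at the needle tip, and the bystanders visible in the crops look unmoved. The knob is raised between the pads with the force steady. Handing in.

```bash
python3 -c "
from workcell import arm
print(arm.close_job()); s=arm.get_state(); print(s['t'],s['tcp_pos'],s['contact_force'])"
```

```text
the job is handed in; nothing more can be done
None
the job is handed in; nothing more can be done
```

The dial is zeroed and let go, and the gripper is holding the plunger knob fully back. I handed the job in at about 13.7 s of the 42 s allowed.

- **Zero:** I turned the bezel about 65° clockwise. After letting go, the dial card's zero measured 18.62° and the needle 18.57°. The pin was still seated then.
- **Plunger:** I gripped the knob at 80 N with the fingers closing along the fixture's x, and pulled it straight up. The tool rose 12.2 mm. The downward force went from 13 N to about 19 N, so I took it to be against its stop, and it held steady for a second.
- **Surroundings:** Pictures before and after show the plate's holes in the same places. I only compared the bystanders by eye. The cup, calculator, phone and pen were outside the final crops, and the gauge block is too small there to judge.
- **Not resolved:** A sideways force of about 13 N on the knob stayed, and shifting the tool 1.5 mm did not relieve it. It is well under the limits. The pin being clear is judged from the lift and force; it was not seen directly.
- **Before relying on it:** The state could not be read after hand-in, so these are the last values before it.

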